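# Slide the bench scraper home into its dock

### The job

Put the bench scraper away: slide it along the bench, blade first, into the slot in the front of the low grey dock (opposite its raised back lip) and push it fully home, so that its black grip bar sits flush against the front of the dock along its whole length. Keep it flat on the bench all the time, do not lift or tip it, and leave the bushing, the bin and the oil bottle where they stand.

Things in the scene. Friction and masses are not known exactly. Their poses are not given: they have to be found in the camera images.
- scraper: Loose bench scraper, flat, 0.35 kg: black grip bar 20 (x) x 110 (y) x 24 mm high, with a steel blade 110 mm wide, 5 mm thick, level with its underside, reaching 70 mm out of the bar's front face. Origin: under the bar's middle, on the bench; +x points to the blade's edge, 80 mm ahead. Push the bar from behind or pinch its 20 mm from above.
- blade_edge (a point): Middle of the scraper's front blade edge, 80 mm ahead of the scraper's origin and 2.5 mm above the bench.
- dock: Fixed grey dock 180 wide (y), 96 deep (x), 30 high, window in its roof, 55 mm high lip along its closed back. Origin: middle of the slot's mouth, at bench level, in its front face; slot runs along +x: 12 high, 122 wide (mouth flared to 145 over 28), 90 deep, floor is the bench. Home: bar face on dock face: scraper origin at x -10, y 0 (6 mm play) in the dock's frame, equal yaw.
- bushing: Bystander: loose upright steel bushing, 52 mm outside diameter, 45 mm high. Origin: centre of its underside.
- bin: Bystander: loose empty yellow parts bin, 110 x 160 x 60 mm high. Origin: centre of its underside.
- oil: Bystander: loose white oil bottle with black cap, 56 mm diameter, 130 mm high. Origin: centre of its underside.
There are look-alikes about, which are no part of the job. Of the things that look like the scraper, the middle-sized one is meant.

How it is judged (in metres and radians):
On the way:
1. the front edge of the blade has entered the slot (x of blade_edge in the frame of dock above 0.01 m and y of blade_edge in the frame of dock between -0.03 and 0.03 m and height (world z) of blade_edge below 0.012 m), for 0.1 s.
At the end, for the whole second after the job is handed in: The scraper lies flat and at rest with its blade in the dock's slot, the grip bar's front face within 4 mm of the dock's front and parallel to it within 0.05 rad (x of scraper in the frame of dock above -0.014 m and y of scraper in the frame of dock between -0.012 and 0.012 m and x of blade_edge in the frame of dock above 0.06 m and angle between the x axis of scraper and the x axis of dock, either way round below 0.05 rad and height (world z) of scraper below 0.006 m and angle between scraper's own z axis and vertical below 0.08 rad and linear speed of scraper below 0.02 m/s); the robot touches nothing.
It fails at once if the scraper is lifted off the bench (more than 25 mm) or tipped (more than 0.4 rad) (height (world z) of scraper above 0.025 m or angle between scraper's own z axis and vertical above 0.4 rad).
It fails at once if the bushing is knocked away or over (distance of bushing from where it was at the start of the episode above 0.03 m or angle between bushing's own z axis and vertical above 0.5 rad).
It fails at once if the bin is knocked away or over (distance of bin from where it was at the start of the episode above 0.03 m or angle between bin's own z axis and vertical above 0.5 rad).
It fails at once if the oil bottle is knocked away or over (distance of oil from where it was at the start of the episode above 0.03 m or angle between oil's own z axis and vertical above 0.5 rad).
It also fails if it takes over 48 s, if anything falls off the work surface, if the arm or the gripper's body presses on something with over 40 N, if the wrist force passes 120 N, or if a joint passes its speed limit or range.

### The arm

A 6-joint arm with a two-finger parallel gripper is mounted at the origin on the work surface. World frame = base frame: x ahead of the robot, y to its left, z up, the work surface at z = 0. Lengths are in mm, angles in rad, forces in N, time in s.
With the tool pointing down it reaches from about 350 to 975 mm from the base axis. Payload 4.9 kg.
Tool frame: the origin (TCP) lies midway between the tips of the shut fingers; the grasp point (between the pads) lies 19 mm behind it; y points along the fingers, x is the direction in which the jaws open and shut, and the axes are right-handed (so a half turn about y gives the same grasp; the last joint's range is limited). The gripper opens to 85 mm and grips with 20 to 120 N. Pads are 22 mm wide; open, the fingers measure 114 mm over their backs; the gripper's body (76 mm by 85 mm) begins 54 mm behind the grasp point. The pads swing forward as they close: fully open they stand 13 mm farther back than shut.
Start: joints at [-1.35, 0.053, 1.613, -0, 1.476, -0.119], TCP at [208.306, -589.246, 231.304] pointing down, gripper open.
Joint ranges: [-3.01, 3.01], [-1.01, 2.22], [0.06, 2.58], [-1.02, 4.17], [0.09, 2.62], [-3.14, 3.14]. Speed limits (rad/s): [2.57, 2.57, 3.14, 3.14, 3.14, 3.14].

### API

Orientations are given as a unit quaternion [w, x, y, z].
In Python, from workcell import * gives the robot as it stands. Calls block until the motion is done:
- move_ptp(position, orientation): joint-space move of the TCP to a pose.
- move_straight(position, vel=150, attitude=None): straight line of the TCP; attitude=None keeps the orientation; vel is the mean speed in mm/s.
- move_joints(angles): joint-space move.
- release() and grasp(): open the fingers fully, or close them until they stop; the grip force is fixed at half the most.
- dwell(seconds).
- solve_ik(position, orientation): joint angles nearest the present ones, or None.
- get_state(): the state.
- capture(name): name is "side" or "top" or "wrist"; returns (picture, depth): 420x560x3 uint8, red, green, blue; 420x560 float32, mm along the optical axis (not along the pixel's ray), 0 where there is no reading.
- calibration(name): a dict with "K" (3x3 intrinsics, pixels), "R" (3x3) and "t" (3): a world point X has camera coordinates R X + t; the wrist camera has in their place "tool_from_camera" (4x4, takes a point from camera to tool coordinates, whose origin is the TCP and whose axes are the tool frame's). Camera axes: x right, y down, z forward; pixel columns grow to the right and rows downward; lengths in mm; the calibration is good to about 2 mm. A picture is of the moment at which its call begins: read the wrist's pose just before it. calibration takes no time and is no camera call.
A pose or a line that the arm cannot do raises MotionError and nothing moves.
- sign_off(): hands the job in, once; it reports no verdict.
The state is a dict: "time": time; "joints": joint angles; "joint_velocities": joint speeds; "effort": joint torques, N m; "eef_pos": TCP position; "orientation": TCP orientation; "ft_force": force on the tool from outside, world axes, zero at the start; "wrist_torque": the same for the moment, N m; "grip_width": finger opening in mm.
Only numpy, scipy, OpenCV 4.12 (cv2) and the standard library are available. Lean on these libraries where they do the work, as an engineer would, in place of code of your own. Each camera call takes 0.05 s, during which the arm holds its last target. There are 200 camera calls.

## Working session

There is one attempt and no reset: what is moved stays moved. The work goes in short steps, each a Python script; the robot and the scene stay as the last script left them, time stands still between calls to the robot, and variables do not carry over. Pictures are saved under pics/ and viewed, about 8 in all and at most 12, crops included, and the job is handed in when it is done.

```bash
mkdir -p pics; ls; cat > h.py <<'E'
from workcell import *
import numpy as np, cv2
from scipy.spatial.transform import Rotation as Ro
def cloud(name, d, tool=None):
    c=calibration(name); K=np.array(c["K"]); v,u=np.indices(d.shape)
    P=np.stack([(u-K[0,2])/K[0,0]*d,(v-K[1,2])/K[1,1]*d,d],-1)
    if tool is None: return (P-np.array(c["t"]))@np.array(c["R"])
    T=np.array(c["tool_from_camera"]); P=P@T[:3,:3].T+T[:3,3]
    p,q=tool; return P@Ro.from_quat([q[1],q[2],q[3],q[0]]).as_matrix().T+np.array(p)
def save(n,im): cv2.imwrite(n,cv2.cvtColor(im,cv2.COLOR_RGB2BGR))
E
python3 - <<'E'
from h import *
for n in("top","side"):
    im,d=capture(n); save(f"pics/{n}0.png",im); np.save(f"{n}0.npy",d); P=cloud(n,d)
    np.save(f"{n}0P.npy",P); c=calibration(n); print(n,c)
s=get_state();print(s)
E
```

```text
pics
top {'K': array([[477.96169004,   0.        , 289.30455139],
       [  0.        , 477.96169004, 208.41872918],
       [  0.        ,   0.        ,   1.        ]]), 'R': array([[-1.99222896e-02, -9.99796082e-01, -3.30095917e-03],
       [-9.81126162e-01,  2.01852107e-02, -1.92312277e-01],
       [ 1.92339692e-01, -5.92643490e-04, -9.81328228e-01]]), 't': array([ -53.89511372,  527.15768455, 1017.35057309])}
side {'K': array([[535.28577375,   0.        , 289.33648709],
       [  0.        , 535.28577375, 201.76930427],
       [  0.        ,   0.        ,   1.        ]]), 'R': array([[-0.9576291 , -0.28787536, -0.00861903],
       [-0.19043453,  0.65537162, -0.73090541],
       [ 0.21605833, -0.69829493, -0.68242435]]), 't': array([ 513.56873846,  175.20619486, 1171.30797557])}
{'time': 0.1, 'joints': array([-1.35002119e+00,  5.32672249e-02,  1.61413860e+00,  2.00648355e-05,
        1.47599475e+00, -1.18981003e-01]), 'joint_velocities': array([-0.00020017, -0.00309113, -0.00411938,  0.00115553, -0.00214114,
       -0.00017412]), 'effort': array([ 5.44491595e-04, -3.94901597e+01, -3.71365178e+01, -1.14683126e-04,
        3.83053586e-03, -7.67466133e-06]), 'eef_pos': array([ 208.18059279, -588.72277445,  230.21140257]), 'orientation': array([ 0.57776679, -0.57689951,  0.40874165, -0.40780234]), 'ft_force': array([0.86918984, 0.43952745, 0.00100386]), 'wrist_torque': array([ 0.02561625, -0.03371832,  0.03319933]), 'grip_width': 85.54839511642518}
```

View pics/top0.png

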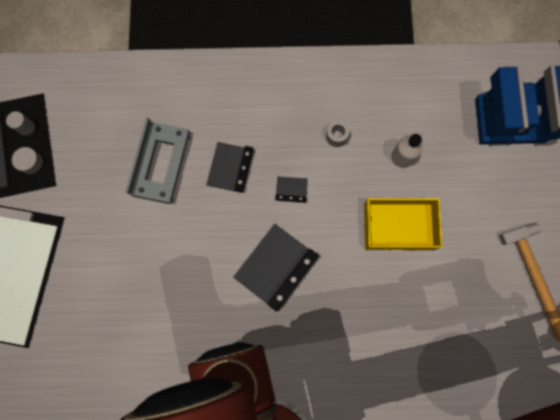

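View pics/side0.png

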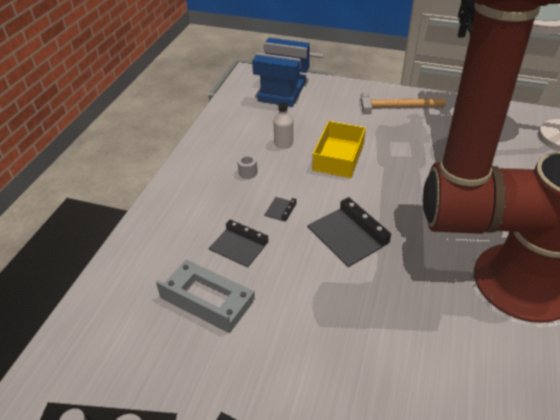

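The top view shows the dock near (160,160), with its lip on the left and its mouth on the right. The middle-sized scraper is near (230,167), bar at the right and blade toward the dock. The small look-alike sits near (291,189) and the big one near (277,267). The side view agrees.

```bash
cat > meas.py <<'E'
from h import *
def rect(P,m):
    q=P[m][:,:2].astype(np.float32); r=cv2.minAreaRect(q); return np.round(r[0],1),np.round(r[1],1),round(r[2],1),np.round(cv2.boxPoints(r),0).tolist(),len(q)
if __name__=="__main__":
    im=cv2.cvtColor(cv2.imread("pics/top0.png"),cv2.COLOR_BGR2RGB);P=np.load("top0P.npy");g=im.max(2).astype(int)
    v,u=np.indices(g.shape)
    box=lambda a,b,c,d:(u>a)&(u<b)&(v>c)&(v<d)
    print("bench z",np.median(P[...,2][box(60,120,60,200)]))
    z=P[...,2]
    for n,b in dict(mid=(203,262,135,202),small=(270,315,170,210),big=(225,325,218,315)).items():
        m=box(*b)&(g<75)
        print(n,"all",rect(P,m)); print("   bar",rect(P,m&(z>14)), np.percentile(z[m],[5,50,95,99]))
    m=box(120,198,112,210)
    print("dock roof",rect(P,m&(z>24)&(z<36))); print("lip",rect(P,m&(z>45))); print("all",rect(P,m&(z>15)),np.percentile(z[m],[50,95,99]))
    for n,b in dict(bush=(322,355,115,150),oil=(385,430,125,170),bin=(355,450,190,258)).items():
        m=box(*b)&(z>15); print(n,rect(P,m)[:3])
E
python3 meas.py
```

```text
bench z 0.8436840706574569
mid all (array([504. ,  41.2]), array([404.9, 122.3]), 13.0, [[293.0, 55.0], [320.0, -64.0], [715.0, 27.0], [687.0, 146.0]], 1610)
   bar (array([496.2,   9.9]), array([375.6,  64.8]), 13.0, [[306.0, -1.0], [320.0, -64.0], [686.0, 20.0], [672.0, 84.0]], 381) [ 2.65466952  6.73729339 26.48026816 28.3120551 ]
small all (array([465.1, -65.6]), array([ 69.8, 289.1]), 87.9, [[319.0, -95.0], [608.0, -106.0], [611.0, -36.0], [322.0, -26.0]], 667)
   bar (array([448. , -82.6]), array([248.6,  68.6]), 7.1, [[320.0, -64.0], [329.0, -132.0], [576.0, -101.0], [567.0, -33.0]], 150) [ 0.97668957  5.13301871 18.73916282 20.54799462]
big all (array([372.7, -65.4]), array([212.6, 154.9]), 51.8, [[246.0, -101.0], [368.0, -197.0], [499.0, -30.0], [378.0, 66.0]], 3754)
   bar (array([369.7, -70. ]), array([ 98.4, 142.4]), 20.6, [[299.0, -21.0], [349.0, -154.0], [441.0, -119.0], [391.0, 14.0]], 829) [ 4.0122233   8.36540686 35.98190563 38.5175884 ]
dock roof (array([649.1, 235.6]), array([ 96.6, 181.9]), 76.7, [[550.0, 209.0], [727.0, 168.0], [749.0, 262.0], [572.0, 303.0]], 2224)
lip (array([492.5, 154.4]), array([537.9, 140.4]), 37.1, [[236.0, 48.0], [320.0, -64.0], [749.0, 261.0], [664.0, 373.0]], 373)
all (array([503.5, 152.5]), array([533.3, 192.4]), 29.9, [[224.0, 103.0], [320.0, -64.0], [783.0, 202.0], [687.0, 369.0]], 2918) [ 2.78748041 44.92038813 57.3533815 ]
bush (array([ 530.9, -115. ]), array([ 51.5, 430.1]), 69.5)
oil (array([ 488.3, -217.2]), array([ 55.1, 451.3]), 54.6)
bin (array([ 456.3, -222.9]), array([156.3, 388. ]), 18.6)
```

```bash
sed -i 's/q=P\[m\]\[:,:2\]/m=m\&(P[...,2]<200); q=P[m][:,:2]/' meas.py; python3 meas.py
python3 - <<'E'
from h import *
im=cv2.imread("pics/top0.png");cv2.imwrite("pics/crop.png",cv2.resize(im[100:220,120:320],None,fx=4,fy=4,interpolation=cv2.INTER_CUBIC))
E
```

```text
bench z 0.8436840706574569
mid all (array([637.9,  73.4]), array([ 89.2, 109.7]), 76.4, [[574.0, 43.0], [681.0, 17.0], [702.0, 104.0], [595.0, 130.0]], 1608)
   bar (array([630. ,  40.5]), array([ 21. , 109.5]), 76.1, [[574.0, 43.0], [681.0, 17.0], [686.0, 38.0], [579.0, 64.0]], 379) [ 2.65466952  6.73729339 26.48026816 28.3120551 ]
small all (array([580. , -70.9]), array([70.4, 57.9]), 84.8, [[548.0, -103.0], [606.0, -109.0], [612.0, -38.0], [554.0, -33.0]], 664)
   bar (array([557.9, -68.9]), array([70.4, 13.7]), 85.0, [[548.0, -103.0], [562.0, -105.0], [568.0, -34.0], [554.0, -33.0]], 147) [ 0.97668957  5.13301871 18.73916282 20.54799462]
big all (array([372.7, -65.4]), array([212.6, 154.9]), 51.8, [[246.0, -101.0], [368.0, -197.0], [499.0, -30.0], [378.0, 66.0]], 3742)
   bar (array([387.3, -47. ]), array([ 86.7, 154.9]), 51.7, [[300.0, -33.0], [421.0, -129.0], [475.0, -61.0], [353.0, 35.0]], 817) [ 4.0122233   8.36540686 35.98190563 38.5175884 ]
dock roof (array([649.1, 235.6]), array([ 96.6, 181.9]), 76.7, [[550.0, 209.0], [727.0, 168.0], [749.0, 262.0], [572.0, 303.0]], 2224)
lip (array([659.2, 280. ]), array([  9.3, 180. ]), 76.5, [[571.0, 296.0], [746.0, 255.0], [748.0, 264.0], [573.0, 305.0]], 339)
all (array([649.4, 236.7]), array([ 98.8, 181.9]), 76.8, [[550.0, 209.0], [727.0, 168.0], [749.0, 264.0], [572.0, 306.0]], 2884) [ 2.78748041 44.92038813 57.3533815 ]
bush (array([ 707.6, -181.3]), array([51.1, 50.7]), 89.2)
oil (array([ 651.8, -332.9]), array([55.4, 48.3]), 48.8)
bin (array([ 488.2, -317.2]), array([160.9, 110.8]), 88.7)
```

View pics/crop.png

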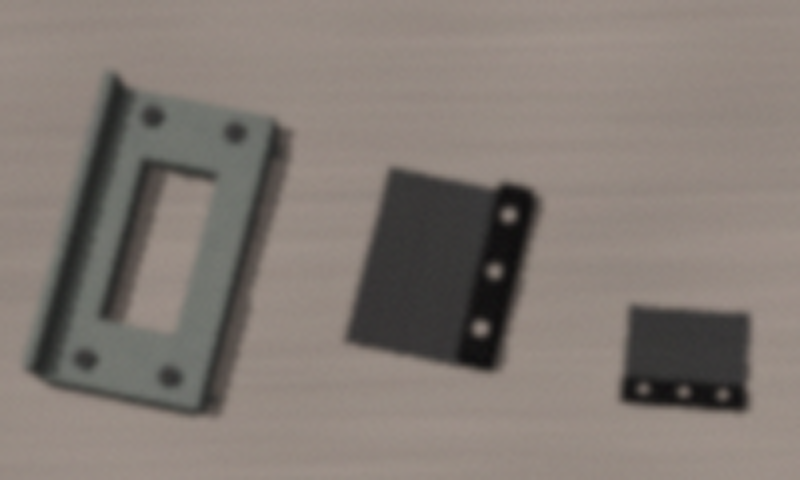

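The measured sizes identify the middle scraper: bar 21 x 110 mm, centre (630, 40.5). The dock mouth is centred near (638.5, 188.5). Their yaws agree within 0.3°, but the scraper sits 26 mm to one side. My plan is to pinch the bar, shift and drag the scraper until the blade enters the mouth, then release. After that I'll push the bar home from behind with both fingers open.

```bash
cat >> h.py <<'E'
yaw=np.deg2rad(76.6); D=np.array([np.cos(yaw),np.sin(yaw),0]); N=np.array([-D[1],D[0],0]); M=np.array([638.5,188.5,0])
def dk(x,y,z): return (M+x*D+y*N+np.array([0,0,z])).tolist()
def ori(a):
    a=np.asarray(a,float); y=np.array([0,0,-1.]); q=Ro.from_matrix(np.stack([a,y,np.cross(a,y)],1)).as_quat(); return [q[3],q[0],q[1],q[2]]
def best(p,a):
    c=[(np.abs(np.array(j)-get_state()["joints"]).max(),s) for s in(1,-1) if (j:=solve_ik(p,ori(s*np.asarray(a)))) is not None]; print(c); return ori(min(c)[1]*np.asarray(a))
def st(t=""):
    s=get_state(); r=np.array(s["eef_pos"])-M; print(t,round(s["time"],2),"dock xyz",np.round([r@D,r@N,r[2]],1),"F",np.round(s["ft_force"],1),"w",round(s["grip_width"],1)); return s
E
python3 - <<'E'
from h import *
p=[630,40.5,230]; q=best(p,D); move_ptp(p,q); st("above")
move_straight([630,40.5,70],200); move_straight([630,40.5,6],80); s=st("down")
im,d=capture("wrist"); save("pics/w1.png",im)
im,d=capture("side"); save("pics/s1.png",im[150:350,150:400])
E
```

```text
[(np.float64(1.2964110961190904), 1), (np.float64(1.8700413523230717), -1)]
above 2.77 dock xyz [-146.8  -26.3  230. ] F [-0.2  0.9 -0.4] w 85.5
down 4.67 dock xyz [-145.9  -26.6    6.5] F [-0.6  0.5 -0.9] w 85.4
```

View pics/s1.png

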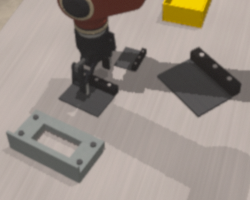

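The fingers straddle the bar. The front finger sits over the 5 mm blade, so I'll raise the tips a little before closing.

```bash
python3 - <<'E'
from h import *
Z=10
move_straight([630,40.5,Z],50); grasp(); s=st("grip"); p=np.array(s["eef_pos"])
im,d=capture("wrist"); save("pics/w2.png",im)
move_straight(dk(-115,0,Z),60); st("shifted")
move_straight(dk(-68,0,Z),50); st("in")
im,d=capture("top"); save("pics/t2.png",im[100:240,100:340]); im,d=capture("side"); save("pics/s2.png",cv2.resize(im[180:350,120:340],None,fx=2.5,fy=2.5))
E
```

```text
grip 5.64 dock xyz [-145.9  -26.2   10.2] F [ 0.2 -0.8  2. ] w 18.6
shifted 6.52 dock xyz [-114.     0.7   10.2] F [-1.7  3.8  4.6] w 18.3
in 7.61 dock xyz [-67.8  -0.3  10.2] F [-0.  -3.3  4.8] w 18.3
```

View pics/s2.png

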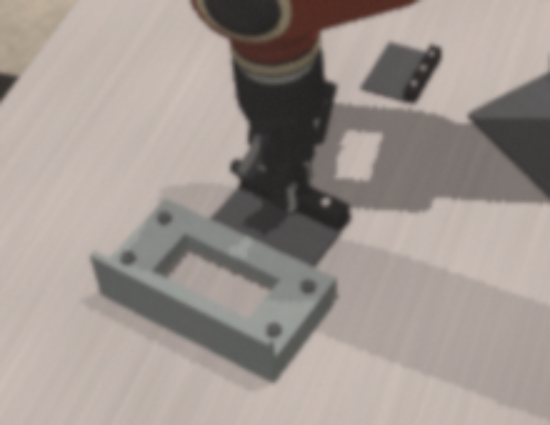

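The blade edge has just entered the mouth, still flat. Next I'll release, raise, measure the bar with the wrist camera, and turn the gripper.

```bash
python3 - <<'E'
from h import *
from meas import rect
release(); st("rel"); move_straight(dk(-68,0,120),150)
p=dk(-125,0,200); q=best(p,N); move_ptp(p,q); dwell(.3); s=st("back")
im,d=capture("wrist"); save("pics/w3.png",im); P=cloud("wrist",d,(s["eef_pos"],s["orientation"])); 
g=im.max(2); L=np.stack([(P-M)@D,(P-M)@N,P[...,2]],-1); L[d==0]=9999
np.save("w3L.npy",L)
m=(g<75)&(L[...,2]>16)&(L[...,2]<32)&(abs(L[...,1])<80)&(L[...,0]>-110)&(L[...,0]<-35); print("bar in dock frame",rect(L,m))
m=(L[...,2]>24)&(L[...,2]<36)&(L[...,0]>-20)&(L[...,0]<120)&(abs(L[...,1])<120); print("roof",rect(L,m))
E
```

```text
rel 8.37 dock xyz [-68.  -0.  10.] F [ 0.3 -0.1  0.5] w 85.5
[(np.float64(1.6595811345128069), 1), (np.float64(1.4820115190769863), -1)]
back 10.88 dock xyz [-1.249e+02  1.000e-01  1.998e+02] F [-0.  -0.4 -0.1] w 85.4
bar in dock frame (array([-69.3,  -0.3]), array([ 19.2, 109.7]), 0.1, [[-79.0, 55.0], [-79.0, -55.0], [-60.0, -55.0], [-60.0, 55.0]], 2371)
roof (array([19.9,  1.2]), array([ 39.5, 180.7]), 0.3, [[-0.0, 91.0], [1.0, -89.0], [40.0, -89.0], [39.0, 92.0]], 8855)
```

View pics/w3.png

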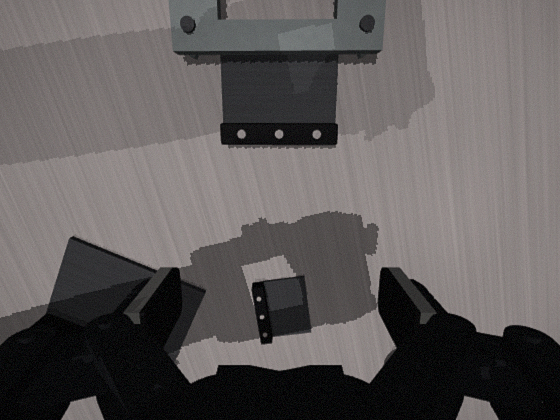

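The wrist view shows the blade in the mouth at (220–338, 55). The bar is square to the dock, within 0.3° and 1.5 mm. Now I'll push from behind with both fingers, watching the force.

```bash
python3 - <<'E'
from h import *
move_straight(dk(-125,1,60),200); move_straight(dk(-125,1,-2),60); dwell(.2); s=st("low"); F0=np.array(s["ft_force"])
x=-125; log=[]
while x<-20:
    x+= 4 if x<-48 else 1.5
    move_straight(dk(x,1,-2),30); s=get_state(); f=(np.array(s["ft_force"])-F0)@D; log.append((x,round(f,1)))
    if f<-22: break
print(log); st("end")
im,d=capture("side"); save("pics/s4.png",cv2.resize(im[180:350,120:340],None,fx=2.5,fy=2.5))
E
```

```text
low 13.17 dock xyz [-124.9    0.7   -1.5] F [ 0.5 -0.   0.5] w 85.2
[(-121, np.float64(-0.7)), (-117, np.float64(-0.3)), (-113, np.float64(0.8)), (-109, np.float64(-0.8)), (-105, np.float64(0.1)), (-101, np.float64(-0.5)), (-97, np.float64(-0.8)), (-93, np.float64(-0.3)), (-89, np.float64(0.1)), (-85, np.float64(-0.6)), (-81, np.float64(-0.9)), (-77, np.float64(0.6)), (-73, np.float64(-0.4)), (-69, np.float64(-0.3)), (-65, np.float64(-0.7)), (-61, np.float64(0.2)), (-57, np.float64(0.2)), (-53, np.float64(0.3)), (-49, np.float64(0.8)), (-45, np.float64(0.6)), (-43.5, np.float64(-1.5)), (-42.0, np.float64(-1.4)), (-40.5, np.float64(-1.9)), (-39.0, np.float64(-0.8)), (-37.5, np.float64(-1.3)), (-36.0, np.float64(-1.5)), (-34.5, np.float64(-2.1)), (-33.0, np.float64(-1.4)), (-31.5, np.float64(-1.4)), (-30.0, np.float64(-1.9)), (-28.5, np.float64(-4.6)), (-27.0, np.float64(-9.4)), (-25.5, np.float64(-15.0)), (-24.0, np.float64(-19.0)), (-22.5, np.float64(-23.5))]
end 22.58 dock xyz [-28.7   0.9  -2. ] F [ -7.4 -22.3   7.5] w 85.4
```

View pics/s4.png

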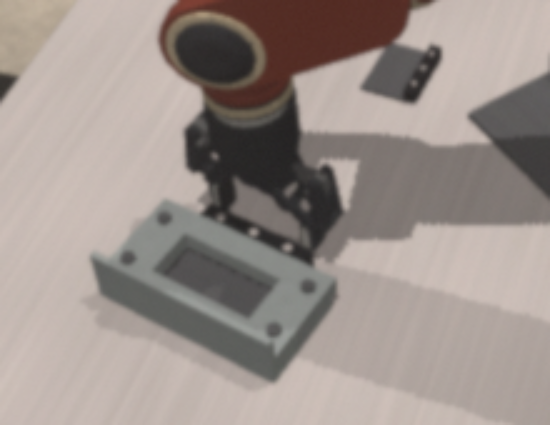

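The push stopped hard at TCP x = -28.7, about where home should be, and the view shows the bar against the dock. I'll back off and measure.

```bash
python3 - <<'E'
from h import *
from meas import rect
move_straight(dk(-70,1,-2),80); move_straight(dk(-70,1,200),200); dwell(.3); s=st("up")
im,d=capture("wrist"); save("pics/w5.png",im); P=cloud("wrist",d,(s["eef_pos"],s["orientation"]))
g=im.max(2); L=np.stack([(P-M)@D,(P-M)@N,P[...,2]],-1); L[d==0]=9999
m=(g<75)&(L[...,2]>16)&(L[...,2]<29)&(abs(L[...,1])<80)&(L[...,0]>-60)&(L[...,0]<2); print("bar",rect(L,m),np.median(L[m][:,2]))
m=(g>75)&(L[...,2]>26)&(L[...,2]<36)&(L[...,0]>-20)&(L[...,0]<120)&(abs(L[...,1])<120); print("roof",rect(L,m))
E
```

```text
up 24.83 dock xyz [-70.1   1.4 199. ] F [-0.2  0.2  1. ] w 85.3
bar (array([-9.6, -0.6]), array([ 19.9, 109.6]), 0.1, [[-20.0, 54.0], [-19.0, -55.0], [0.0, -55.0], [0.0, 54.0]], 2442) 24.832530576078184
roof (array([37.3,  1.6]), array([182.6, 102. ]), 88.9, [[-16.0, -89.0], [86.0, -91.0], [90.0, 92.0], [-12.0, 94.0]], 14525)
```

View pics/w5.png

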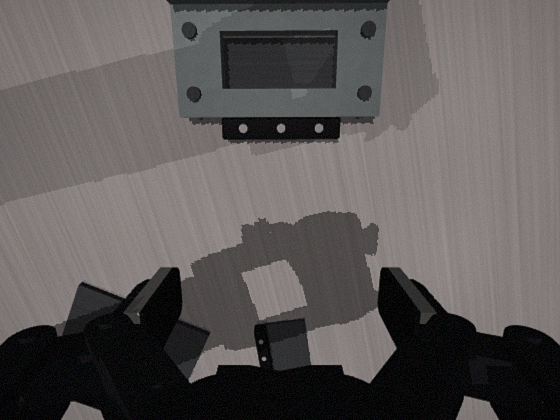

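The wrist view shows the bar at (222–340, 118–140), flush against the dock's front along its whole length. It measures x = -9.6, y about -2 relative to the dock, yaw about 0, top at 25 mm. Nothing touches the robot, so I'm handing in.

```bash
python3 -c "
from h import *
sign_off(); st('done')"
```

```text
the job is handed in; nothing more can be done
the job is handed in; nothing more can be done
```

The bench scraper is in the dock and pushed fully home, and I've handed the job in; no verdict was reported. I pinched the bar, slid the scraper 26 mm sideways and drove the blade into the slot's mouth. I then released it and pushed the bar home from behind with both open fingers until it stopped, at about 23 N.

**Last checks (wrist camera):**
- **Position:** the bar's origin is at x = -9.6 mm, where home is -10. It is about 2 mm off centre; the limit is 12 mm.
- **Alignment:** the bar's yaw was within about 0.1° of the dock axis I assumed. The earlier wrist view put the dock itself at 0.3°.
- **Flat:** the bar's top is at about 25 mm, so it lies on the bench.
- **Robot:** the gripper was 200 mm up and touching nothing. The clock stood at about 25 s.

**Not clean:** the final fit of the dock roof came out about 1° rotated and reached x = -16 mm at the front. I think bar and screw pixels got into that mask, so I relied on the earlier roof fit (front at x = 0, yaw 0.3°). The picture also shows the bar flush along its whole length.

I did not measure the bushing, bin and oil bottle again. The arm only passed over that area with the tool about 230 mm up.

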